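Index the cluster gear by two turns of the handwheel

ROBOT

A 7-joint arm with a two-finger parallel gripper is mounted at the origin on a cart in front of the work surface, level with it; the furniture and walls round the work are solid. World frame = base frame: x ahead of the robot, y to its left, z up, the work surface at z = 0. Lengths are in mm, angles in rad, forces in N, time in s.
With the tool pointing down it reaches from about 400 to 925 mm from the base axis. Payload 5.6 kg.
Tool frame: the origin (TCP) lies midway between the tips of the shut fingers; the grasp point (between the pads) lies manip.pinch_z behind it (manip.pinch_z is the distance from the TCP to the grasp point, in mm); z points along the fingers, x is the direction in which the jaws open and shut, and the axes are right-handed (so a half turn about z gives the same grasp; the last joint's range is limited). The gripper opens to 85 mm and grips with 20 to 120 N. Pads are 22 mm wide; open, the fingers measure 114 mm over their backs; the gripper's body (76 mm by 85 mm) begins 54 mm behind the grasp point. The pads swing forward as they close: fully open they stand 13 mm farther back than shut.
Start: joints at [-1.285, 0.468, -0.012, 1.603, 0.006, 1.071, -0.056], TCP at [209.932, 615.173, 192.09] pointing down, gripper open.
Joint ranges: [-2.53, 2.53], [-0.31, 2.02], [-1.57, 1.55], [0.28, 2.44], [-1.29, 4.43], [0.15, 1.84], [-2.92, 2.92]. Speed limits (rad/s): [2.57, 2.57, 3.14, 3.14, 3.14, 3.14, 3.14].

INTERFACE

Orientations are given as a unit quaternion [x, y, z, w].
In Python, from cell import readout, snapshot, calibration, manip gives the robot as it stands.
- The arm moves only by the tool send_rows, never from a script. Its argument "series" is a list that holds one entry, the list of rows, each a list of 7 numbers: the closure in counts, from 0 (fully open) to 255 (shut), then the shift along the tool's x, y, z scaled (see below), then the turn, a rotation vector about the tool's x, y, z scaled (see below). In form: [[[claw, tx, ty, tz, wx, wy, wz], ...]]. A call has 1 to 12 rows; each row shifts and turns the commanded pose from where the row before left it, along the tool's axes as they then stand; what a row does not reach is not made up. The controller multiplies each number of a shift by 0.04 m and each number of a turn by 180 degrees. A row lasts 1/8 s, in which the tool goes at most 62.5 mm and 10.7 degrees, less where a joint would pass 70% of its speed; a pose out of reach is approached as far as the arm can. A call with a number of a shift or a turn outside -1 to 1 is refused whole. A call with a gripper value outside its range is refused whole. The fingers move at their own pace and stop on an object; the grip force is fixed at half the most. Time passes only in rows, so rows that do not move let the fingers close. It gives the time, the measured TCP pose, the force and the opening at its end, in the units of the state.
- readout.state(): the state, without advancing time (a new reading comes with each control period).
- snapshot(name): name is "side" or "top" or "wrist"; returns the picture (480x640x3 uint8, red, green, blue); there is no depth.
- calibration(name): a dict with "K" (3x3 intrinsics, pixels), "distortion" ([k1, k2, p1, p2, k3] as OpenCV has them; the pictures are not rectified), "R" (3x3) and "t" (3): a world point X has camera coordinates R X + t; the wrist camera has in their place "tool_from_camera" (4x4, takes a point from camera to tool coordinates, whose origin is the TCP and whose axes are the tool frame's). Camera axes: x right, y down, z forward; pixel columns grow to the right and rows downward; lengths in mm; the calibration is good to about 2 mm. A picture is of the moment at which its call begins: read the wrist's pose just before it. calibration takes no time and is no camera call.
- manip.job_done(): hands the job in, once; it reports no verdict.
The state is a dict: "time": time; "joints": joint angles; "qd": joint speeds; "joint_torque": joint torques, N m; "tool_pos": TCP position; "ee_rot": TCP orientation; "wrist_force": force on the tool from outside, world axes, zero at the start; "wrist_torque": the same for the moment, N m; "opening": finger opening in mm.
Only numpy, scipy, OpenCV 4.12 (cv2) and the standard library are available. Lean on these libraries where they do the work, as an engineer would, in place of code of your own. Each camera call takes 0.05 s, during which the arm holds its last target.

TASK

Two identical geared indexing tables stand on the bench, one with the thick two-step cluster gear clamped on it, the other with the thin flat ring gear. Index the thick cluster gear on by a quarter turn: take the upright crank handle of that table's own handwheel and give it exactly two full turns clockwise (seen from above), so that the handle ends where it began, then let go. Leave the handwheel of the other table alone.

Things in the scene. Friction and masses are not known exactly. Their poses are not given: they have to be found in the camera images.
- cluster_handle (a point): Handle to turn: upright black round sleeve, 18 mm across, 52 mm tall, on the handwheel of the machine with the thick cluster gear (116 mm across, 34 mm high). Point on its axis, about 150 mm above the bench, 24 mm below its top, 30 mm above the wheel's rim. It spins freely on its pin, so a gripper need not turn with it. It runs on a level circle of 42 mm radius round cluster_axis.
- cluster_axis (a point): Fixed point on the vertical axis of that steel handwheel (104 mm across), at the height of the handle's point. Its x axis points to the centre of the geared table, 142 mm away; the handwheel is at the end nearer the robot. Apart from the handles nothing of the machines is higher than 128 mm above the bench.
- cluster_wheel (a joint): Angle of that handwheel in rad, growing clockwise seen from above, no stops; at 0 the handle points straight away from the geared table; starts between -1.4 and 1.4. Two turns are 12.57. Light friction (about 2 N at the handle) keeps it where it is left. The table follows at one eighth of the angle, in the same sense.
- ring_handle (a point): The same kind of crank handle on the twin machine, which carries the thin flat ring gear (112 mm across, 11 mm high): not to be moved. Point 28 mm above the sleeve's lower end, on its axis, about 150 mm above the bench.

How it is judged (in metres and radians):
At the end, for the whole second after the job is handed in: The handwheel of the machine with the cluster gear has been turned two full turns clockwise from where it started (the handle is back within 30 degrees, 21.7 mm, of its starting place after the second turn), and stands still, released (value of joint cluster_wheel between 10.636 and 14.496 rad and distance of cluster_handle from where it was at the start of the episode below 0.0217 m and velocity of joint cluster_wheel between -0.05 and 0.05 rad/s); the robot touches nothing.
It fails at once if the handle of the other machine (with the ring gear) is moved more than 15 mm (distance of ring_handle from where it was at the start of the episode above 0.015 m).
It also fails if it takes over 48 s, if anything falls off the work surface, if the arm or the gripper's body presses on something with over 40 N, if the wrist force passes 120 N, or if a joint passes its speed limit or range.

## Working session

There is one attempt and no reset: what is moved stays moved. The work goes in short steps, Python scripts to look and compute and a tool call to move; the robot and the scene stay as the last step left them, time stands still between calls to the robot, and variables do not carry over. Pictures are saved under pics/ and viewed, and the job is handed in when it is done.

Besides the shell and the picture viewer there is one more tool, called after "Call:" by a JSON object that holds its "fn" and its "kwargs". send_rows: Moves the arm, as the interface text tells. Shifts and turns lie within -1 to 1; 1 stands for 0.04 m of shift or 180 degrees of turn. Its arguments: {"type":"object","properties":{"series":{"type":"array","items":{"type":"array","items":{"type":"array","items":{"type":"number"}}}}},"required":["series"]}

```bash
mkdir -p pics; ls; python3 - <<'E'
from cell import readout, snapshot, calibration, manip
import cv2,json
s=readout.state();print(s); print(manip.pinch_z,[a for a in dir(manip) if a[0]!='_'])
for n in ("side","top","wrist"):
    cv2.imwrite(f"pics/{n}0.png",snapshot(n)[:,:,::-1]); print(n,calibration(n))
E
```

```text
pics
{'time': 0.0, 'joints': array([-1.28501595,  0.46837105, -0.01160398,  1.60367552,  0.00601547,
        1.07138991, -0.05627474]), 'qd': array([ 0.00135443,  0.00120795, -0.00160019, -0.0009513 , -0.0016899 ,
       -0.00088792, -0.0005056 ]), 'joint_torque': array([-5.77317714e-04, -5.32373714e+01,  2.09606846e-02, -2.51315224e+01,
        1.12864919e-02,  7.64868222e-03,  6.88671733e-07]), 'tool_pos': array([209.74170352, 614.54105982, 191.12089303]), 'ee_rot': array([ 8.13300764e-01,  5.81842804e-01, -6.93275693e-04,  5.81384180e-04]), 'wrist_force': array([ 0.43689275,  0.28229638, -0.29407283]), 'wrist_torque': array([-0.00173878,  0.03471579, -0.02929926]), 'opening': 85.31398562295344}
18.700000000000003 ['Unreachable', 'job_done', 'pinch_z']
side {'K': array([[525.53021104,   0.        , 328.50147241],
       [  0.        , 525.53021104, 237.4413517 ],
       [  0.        ,   0.        ,   1.        ]]), 'distortion': array([-0.12287434,  0.        ,  0.        ,  0.        ,  0.        ]), 'R': array([[ 0.99909146, -0.04177827,  0.00841648],
       [-0.01956576, -0.6250
[... 505 characters left out ...]
0.00662672, -0.99579375]]), 't': array([-33.429427  , 493.50762291, 921.19205904])}
wrist {'K': array([[387.46140977,   0.        , 320.50109571],
       [  0.        , 387.46140977, 239.95250881],
       [  0.        ,   0.        ,   1.        ]]), 'distortion': array([-0.08194645,  0.        ,  0.        ,  0.        ,  0.        ]), 'tool_from_camera': array([[ 9.99999781e-01, -1.37600298e-04,  6.48112071e-04,
        -4.88529568e-01],
       [-7.60788864e-05,  9.47879470e-01,  3.18629102e-01,
        -8.16708039e+01],
       [-6.58175586e-04, -3.18629081e-01,  9.47879251e-01,
        -1.82159104e+02],
       [ 0.00000000e+00,  0.00000000e+00,  0.00000000e+00,
         1.00000000e+00]])}
```

View pics/side0.png

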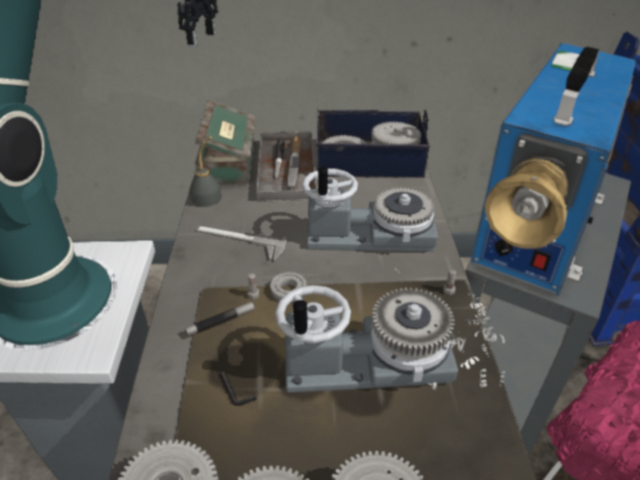

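View pics/top0.png

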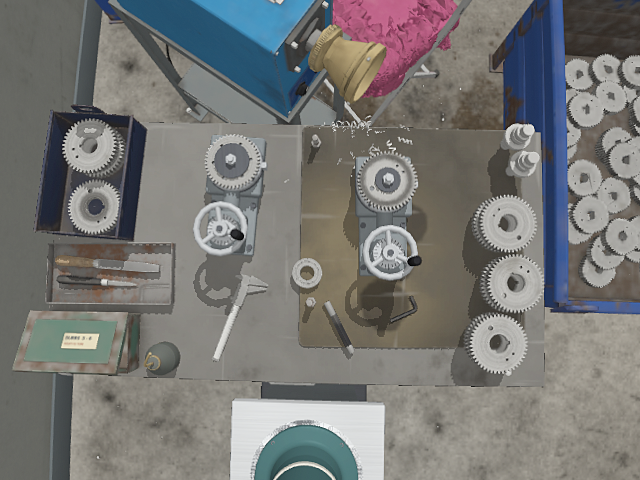

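View pics/wrist0.png

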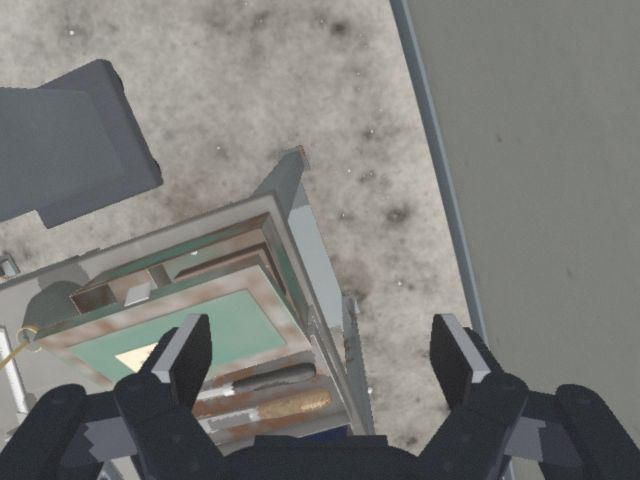

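```bash
python3 - <<'E'
import cv2
a=cv2.imread('pics/side0.png')
c=cv2.resize(a[150:400,260:480],None,fx=2.4,fy=2.4,interpolation=cv2.INTER_CUBIC);cv2.imwrite('pics/c1.png',c)
b=cv2.imread('pics/top0.png')
c=cv2.resize(b[120:300,180:440],None,fx=3,fy=3,interpolation=cv2.INTER_CUBIC);cv2.imwrite('pics/c2.png',c)
E
```

```text
(no output)
```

View pics/c1.png

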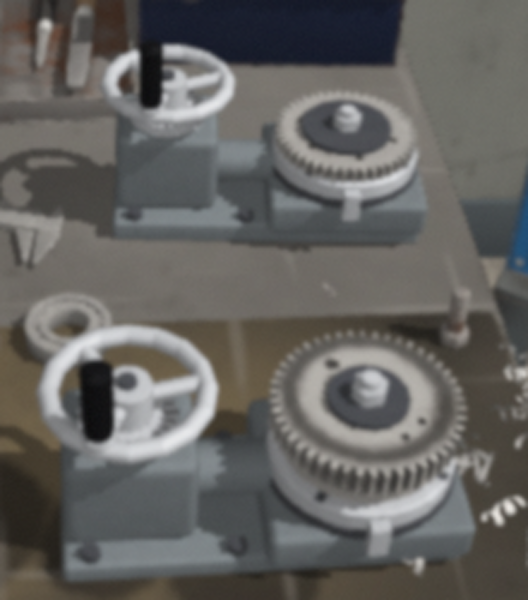

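View pics/c2.png

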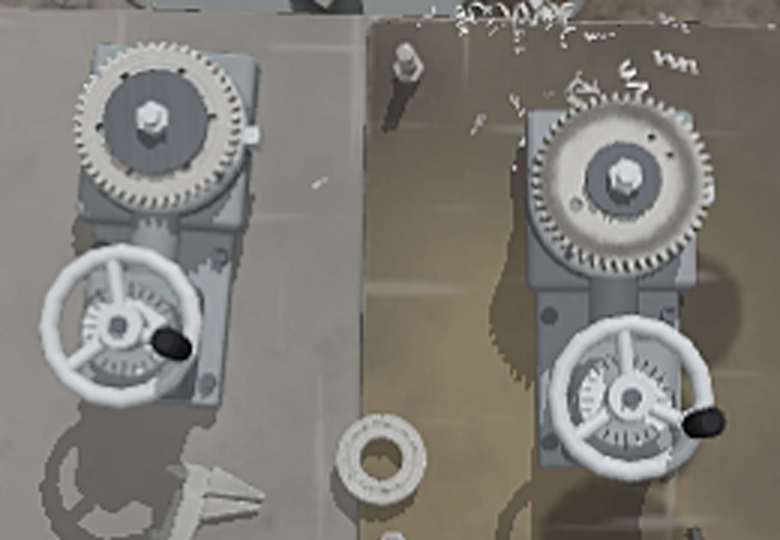

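```bash
cat > h.py <<'E'
import numpy as np, cv2
from cell import readout, snapshot, calibration, manip
def ray(n,px):
    c=calibration(n); p=cv2.undistortPoints(np.array([[px]],float),c['K'],c['distortion'])[0,0]
    R,t=np.array(c['R']),np.array(c['t']); return -R.T@t, R.T@np.array([p[0],p[1],1])
def plane(n,px,z):
    o,d=ray(n,px); return o+d*(z-o[2])/d[2]
def tri(p1,p2):
    (o1,d1),(o2,d2)=ray('side',p1),ray('top',p2)
    A=np.stack([d1,-d2],1); s=np.linalg.lstsq(A,o2-o1,rcond=None)[0]
    a,b=o1+s[0]*d1,o2+s[1]*d2; return (a+b)/2,np.linalg.norm(a-b)
def proj(n,X):
    c=calibration(n); return cv2.projectPoints(np.array([X],float),cv2.Rodrigues(np.array(c['R']))[0],np.array(c['t']),c['K'],c['distortion'])[0][0,0]
def black(img,box,th=45):
    x0,y0,x1,y1=box; m=(img[y0:y1,x0:x1].max(2)<th).astype(np.uint8)
    n,l,st,ce=cv2.connectedComponentsWithStats(m)
    k=1+np.argmax(st[1:,4]); return ce[k]+[x0,y0], st[k]+[x0,y0,0,0,0]
E
python3 - <<'E'
from h import *
s=cv2.imread('pics/side0.png');t=cv2.imread('pics/top0.png')
for nm,bs,bt in(('cluster',(285,290,315,340),(400,240,430,275)),('ring',(312,160,332,200),(225,225,250,250))):
    cs,ss=black(s,bs);ct,st=black(t,bt); print(nm,cs,ss,ct,st,tri(cs,ct))
    # top/bottom along side blob
    x,y,w,h,_=ss
    print(plane('side',(x+w/2,y+3),174),plane('side',(x+w/2,y+h-3),122), plane('top',ct,150))
# wheel rims: bright ellipse in the top view
for nm,b in(('cluster',(360,222,420,285)),('ring',(190,198,250,258))):
    x0,y0,x1,y1=b; m=(t[y0:y1,x0:x1].min(2)>170).astype(np.uint8)
    cs,_=cv2.findContours(m,cv2.RETR_EXTERNAL,cv2.CHAIN_APPROX_NONE); c=max(cs,key=len)
    h=cv2.convexHull(c); e=cv2.fitEllipse(h); print(nm,e); ctr=np.array(e[0])+[x0,y0]; print(ctr,plane('top',ctr,120), plane('top',ctr+[e[1][0]/2,0],120)-plane('top',ctr,120))
for nm,b,z in(('cluster',(350,145,425,215),100),):
    pass
E
```

```text
cluster [299.61307902 316.05449591] [293 301  14  32 367] [413.22368421 261.10526316] [407 256  14  10  76] (array([ 443.48148091, -185.11679274,  146.5644294 ]), np.float64(3.3181119484476476))
[ 443.0561563 -190.468916   174.       ] [ 441.65613664 -187.27171548  122.        ] [ 444.98209058 -184.3539009   150.        ]
ring [323.25167785 175.05369128] [318 160  14  34 298] [237.69014085 235.05633803] [231 230  13  10  71] (array([482.68711105, 129.15115292, 161.02526955]), np.float64(0.1706310468566248))
[486.42706757 147.89503094 174.        ] [486.29316617 137.9476381  122.        ] [483.62836513 131.29397458 150.        ]
cluster ((30.05182647705078, 29.556968688964844), (52.742218017578125, 54.44031524658203), 124.85924530029297)
[390.05182648 251.55696869] [ 462.98142376 -146.89610294  120.        ] [  1.23321171 -49.07810935   0.        ]
ring ((29.652225494384766, 29.50495147705078), (51.863380432128906, 53.481048583984375), 51.705623626708984)
[219.65222549 227.50495148] [499.73013806 171.67755124 120.        ] [  1.21906924 -48.73169161   0.        ]
```

Call:
{"fn": "send_rows", "kwargs": {"series": [[[0, 0, 0, -0.18, 0, 0, 0.0565], [0, 0, 0, -0.18, 0, 0, 0.0565], [0, 0, 0, -0.18, 0, 0, 0.0565], [0, 0, 0, -0.18, 0, 0, 0.0565], [0, 0, 0, -0.18, 0, 0, 0.0565], [0, 0, 0, -0.18, 0, 0, 0.0565], [0, 0, 0, -0.18, 0, 0, 0.0565], [0, 0, 0, 0, 0, 0, 0]]]}}

```text
time: 1.15
tool_pos: [209.8, 615.4, 242.7]
ee_rot: [1.0, 0.001, 0.0, -0.0]
wrist_force: [0.1, 0.5, -0.5]
opening: 85.2
```

```bash
python3 - <<'E'
from h import *
from scipy.spatial.transform import Rotation as R
s=readout.state();print(s['time'],s['tool_pos'],s['joints']);print(R.from_quat(s['ee_rot']).as_matrix().round(3))
E
```

```text
1.15 [209.83283073 615.36011895 242.68308729] [-1.47353025  0.42545872  0.24727418  1.56263213 -0.10979305  1.16667306
 -1.20273327]
[[ 1.     0.002  0.   ]
 [ 0.002 -1.     0.   ]
 [ 0.    -0.    -1.   ]]
```

Call:
{"fn": "send_rows", "kwargs": {"series": [[[0, 0.6, 1, 0, 0, 0, 0], [0, 0.6, 1, 0, 0, 0, 0], [0, 0.6, 1, 0, 0, 0, 0], [0, 0.6, 1, 0, 0, 0, 0], [0, 0.6, 1, 0, 0, 0, 0], [0, 0.5, 1, 0, 0, 0, 0], [0, 0.5, 1, 0, 0, 0, 0], [0, 0.4, 1, 0, 0, 0, 0], [0, 0.4, 1, 0, 0, 0, 0], [0, 0.4, 1, 0, 0, 0, 0], [0, 0, 0, 0, 0, 0, 0]]]}}

```text
time: 2.52
tool_pos: [418.7, 211.7, 242.4]
ee_rot: [1.0, -0.002, 0.0, 0.0]
wrist_force: [-0.4, 0.8, -0.0]
opening: 85.7
```

Call:
{"fn": "send_rows", "kwargs": {"series": [[[0, 0.06, 1, 0, 0, 0, 0], [0, 0.06, 1, 0, 0, 0, 0], [0, 0.06, 1, 0, 0, 0, 0], [0, 0.06, 1, 0, 0, 0, 0], [0, 0.06, 1, 0, 0, 0, 0], [0, 0.06, 1, 0, 0, 0, 0], [0, 0.06, 1, 0, 0, 0, 0], [0, 0.06, 1, 0, 0, 0, 0], [0, 0.06, 1, 0, 0, 0, 0], [0, 0.06, 0.9, 0, 0, 0, 0], [0, 0, 0, 0, 0, 0, 0]]]}}

```text
time: 3.9
tool_pos: [441.4, -182.8, 242.4]
ee_rot: [1.0, -0.001, -0.0, 0.001]
wrist_force: [0.0, 0.3, -0.7]
opening: 85.5
```

```bash
python3 - <<'E'
from h import *
s=readout.state();print(s['time'],s['tool_pos'],s['ee_rot'],s['joints'])
cv2.imwrite("pics/w1.png",snapshot('wrist')[:,:,::-1])
E
```

```text
3.9 [ 441.42530644 -182.77049949  242.3589711 ] [ 9.99999273e-01 -9.01063528e-04 -1.56726767e-04  7.85302228e-04] [-0.49046446  0.1291003   0.8998211   1.99657058 -0.11360854  1.06688756
  0.45848584]
```

View pics/w1.png

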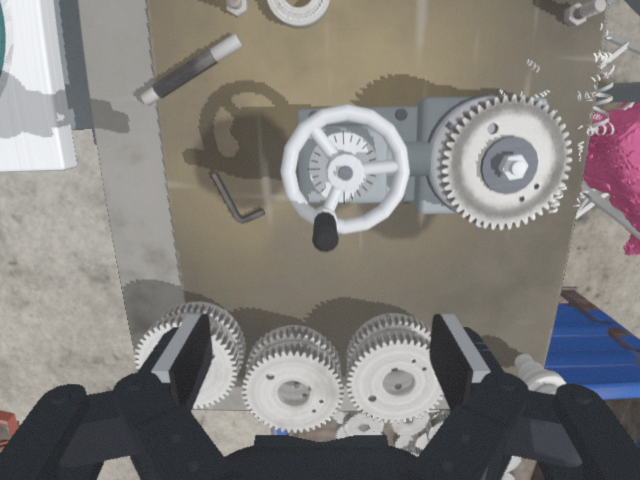

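```bash
cat >> h.py <<'E'
from scipy.spatial.transform import Rotation as Rot
def wray(px,pos,q):
    c=calibration('wrist'); p=cv2.undistortPoints(np.array([[px]],float),c['K'],c['distortion'])[0,0]
    T=np.array(c['tool_from_camera']); R=Rot.from_quat(q).as_matrix()
    return np.array(pos)+R@T[:3,3], R@T[:3,:3]@np.array([p[0],p[1],1])
def wplane(px,pos,q,z):
    o,d=wray(px,pos,q); return o+d*(z-o[2])/d[2]
def multi(rays):
    A=np.zeros((3,3));b=np.zeros(3)
    for o,d in rays:
        d=d/np.linalg.norm(d);P=np.eye(3)-np.outer(d,d);A+=P;b+=P@o
    X=np.linalg.solve(A,b); return X,[np.linalg.norm(np.cross(X-o,d/np.linalg.norm(d))) for o,d in rays]
E
python3 - <<'E'
from h import *
P=[441.43,-182.77,242.36];Q=[1,-9e-4,-1.6e-4,7.9e-4]
w=cv2.imread('pics/w1.png')
c,st=black(w,(300,195,350,260),60);print(c,st,wplane(c,P,Q,150))
print(multi([wray(c,P,Q),ray('side',(299.6,316.05)),ray('top',(413.2,261.1))]))
x0,y0,x1,y1=270,95,420,242
m=(w[y0:y1,x0:x1].min(2)>165).astype(np.uint8);cs,_=cv2.findContours(m,cv2.RETR_EXTERNAL,cv2.CHAIN_APPROX_NONE);k=max(cs,key=len)
e=cv2.fitEllipse(cv2.convexHull(k));ct=np.array(e[0])+[x0,y0];print(ct,e[1]);
for z in(118,122,126):
  print(z,wplane(ct,P,Q,z),[np.linalg.norm(wplane(ct+[e[1][0]/2*s,0],P,Q,z)-wplane(ct,P,Q,z)) for s in(1,-1)], plane('top',(390.05,251.56),z))
print('bolt',wplane((514,165),P,Q,125))
E
```

```text
[315.36363636 241.09090909] [313 236   6  13  33] [ 437.74358023 -194.47467374  150.        ]
(array([ 441.55682275, -189.02252059,  152.09516306]), [np.float64(5.854908146031484), np.float64(1.0738755748778812), np.float64(6.054044694673408)])
[345.82297516 168.51882935] (126.54838562011719, 127.4723892211914)
118 [ 461.62991781 -145.00245601  118.        ] [np.float64(50.12784500298874), np.float64(49.87179348312998)] [ 463.10632235 -147.17775613  118.        ]
122 [ 461.36986647 -144.4293877   122.        ] [np.float64(49.47341494353802), np.float64(49.22070623267795)] [ 462.84509795 -146.60781237  122.        ]
126 [ 461.10981513 -143.85631939  126.        ] [np.float64(48.8189848840873), np.float64(48.569618982225975)] [ 462.58387354 -146.03786862  126.        ]
bolt [ 593.33423715 -140.28786328  125.        ]
```

```bash
python3 - <<'E'
from h import *
P=[441.43,-182.77,242.36];Q=[1,-9e-4,-1.6e-4,7.9e-4]
w=cv2.imread('pics/w1.png')
print(w[205:255:4,325], w[230,300:350:4])
for th in(80,90,100):
  c,st=black(w,(305,200,347,258),th);print(th,c,st,wplane(c,P,Q,150))
  print(multi([wray(c,P,Q),ray('side',(299.6,316.05)),ray('top',(413.2,261.1))]))
cv2.imwrite('pics/c3.png',cv2.resize(w[190:260,290:360],None,fx=8,fy=8))
E
```

```text
[[173 169 166]
 [201 196 193]
 [ 73  71  70]
 [ 64  62  61]
 [ 59  59  57]
 [ 58  56  55]
 [ 61  58  58]
 [ 69  68  68]
 [ 68  66  64]
 [ 69  66  67]
 [ 70  66  66]
 [ 64  64  63]
 [105 120 126]] [[114 126 136]
 [115 129 137]
 [114 126 133]
 [111 122 128]
 [ 60  59  58]
 [ 63  62  58]
 [ 67  66  67]
 [ 66  64  67]
 [ 68  65  65]
 [ 95  93  90]
 [218 215 212]
 [227 222 219]
 [224 220 216]]
80 [324.578125   232.29036458] [313 213  25  38 768] [ 444.62538479 -187.58544967  150.        ]
(array([ 443.85726053, -186.45821866,  148.33524424]), [np.float64(1.7583470940723747), np.float64(2.0300399050167726), np.float64(2.1688852851994884)])
90 [324.56070088 232.32540676] [312 213  27  39 799] [ 444.61249233 -187.61270116  150.        ]
(array([ 443.85281928, -186.46864268,  148.34923283]), [np.float64(1.7652479102048175), np.float64(2.025619091982944), np.float64(2.1817434235531477)])
100 [324.56622114 232.4835966 ] [312 212  27  40 823] [ 444.61678729 -187.73585013  150.        ]
(array([ 443.85370694, -186.51584589,  148.4123923 ]), [np.float64(1.8149796677065113), np.float64(2.0263202558722266), np.float64(2.2284438807854228)])
```

View pics/c3.png

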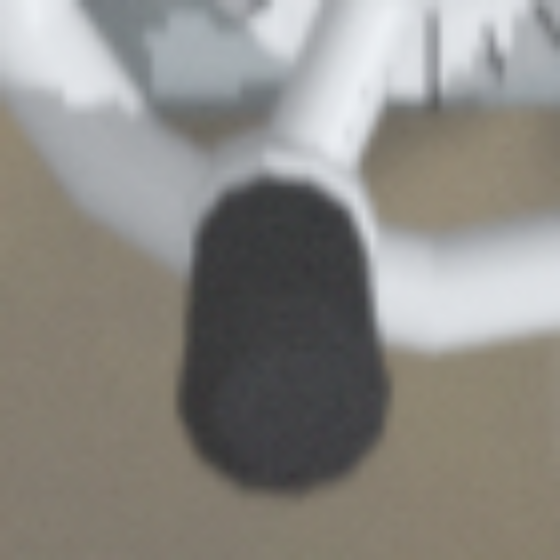

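Call:
{"fn": "send_rows", "kwargs": {"series": [[[0, 0.07, 0.07, 0.5, 0, 0, 0], [0, 0, 0, 0.6, 0, 0, 0], [0, 0, 0, 0.6, 0, 0, 0], [0, 0, 0, 0.6, 0, 0, 0], [0, 0, 0, 0.36, 0, 0, 0], [0, 0, 0, 0, 0, 0, 0]]]}}

```text
time: 4.7
tool_pos: [443.9, -182.7, 135.4]
ee_rot: [1.0, 0.001, -0.001, -0.0]
wrist_force: [0.1, -0.4, -0.3]
opening: 85.5
```

```bash
python3 - <<'E'
from h import *
cv2.imwrite("pics/w2.png",snapshot('wrist')[:,:,::-1])
E
```

```text
(no output)
```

View pics/w2.png

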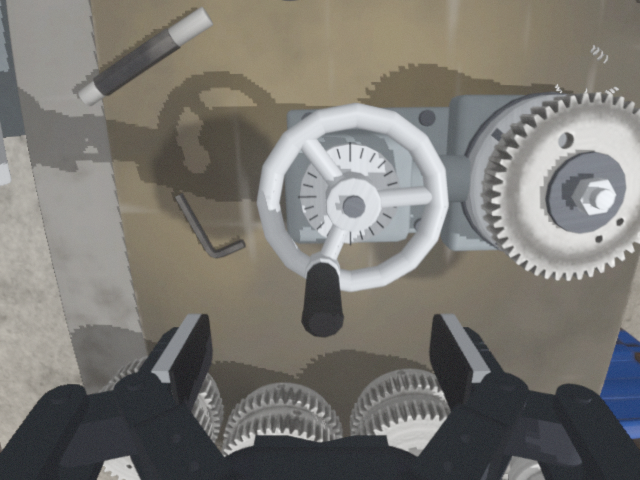

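```bash
python3 - <<'E'
from h import *
s=readout.state();P=s['tool_pos'];Q=s['ee_rot'];print(P,Q)
print(wplane((322.5,320),P,Q,174),wplane((323,267),P,Q,124))
w=cv2.imread('pics/w2.png')
c,st=black(w,(295,262,350,345),90);print(c,st,wplane(c,P,Q,150))
x0,y0,x1,y1=250,95,460,300
m=(w[y0:y1,x0:x1].min(2)>165).astype(np.uint8);cs,_=cv2.findContours(m,cv2.RETR_EXTERNAL,cv2.CHAIN_APPROX_NONE);k=max(cs,key=len)
e=cv2.fitEllipse(cv2.convexHull(k));ct=np.array(e[0])+[x0,y0];print(ct,e[1]);
for z in(116,120): print(wplane(ct,P,Q,z),np.linalg.norm(wplane(ct+[e[1][0]/2,0],P,Q,z)-wplane(ct,P,Q,z)))
print(wplane((353.5,206),P,Q,128))
E
```

```text
[ 444.45713751 -183.18878675  136.13087817] [ 9.99999907e-01  3.83142617e-04 -1.83034179e-04 -7.76131314e-05]
[ 445.46735736 -185.95677614  174.        ] [ 445.97585672 -182.40382591  124.        ]
[322.08164915 301.67057397] [ 301  263   43   75 2474] [ 445.39255786 -189.80750869  150.        ]
[354.57794189 196.75279999] (185.68885803222656, 187.4208221435547)
[ 462.7095508  -145.39273714  116.        ] 49.91419070750715
[ 462.35023878 -144.53161902  120.        ] 48.92727332850216
[ 461.21793836 -147.55561349  128.        ]
```

Call:
{"fn": "send_rows", "kwargs": {"series": [[[120, 0, 0.05, 0, 0, 0, 0], [200, 0, 0, 0, 0, 0, 0], [255, 0, 0, 0, 0, 0, 0], [255, 0, 0, 0, 0, 0, 0], [255, 0, 0, 0, 0, 0, 0], [255, 0, 0, 0, 0, 0, 0], [255, 0, 0, 0, 0, 0, 0]]]}}

```text
time: 5.62
tool_pos: [444.2, -185.8, 136.0]
ee_rot: [1.0, -0.0, -0.0, 0.0]
wrist_force: [-0.0, 0.1, -0.0]
opening: 0.1
```

```bash
python3 - <<'E'
from h import *
s=readout.state();print(s['time'],s['tool_pos'],s['wrist_force'],s['wrist_torque'],s['opening'])
cv2.imwrite("pics/w3.png",snapshot('wrist')[:,:,::-1])
E
```

```text
5.625 [ 444.24111664 -185.75716234  136.04610016] [-0.00436191  0.12543289 -0.03666032] [-0.04747335  0.00233464  0.01973626] 0.12122052630172896
```

View pics/w3.png

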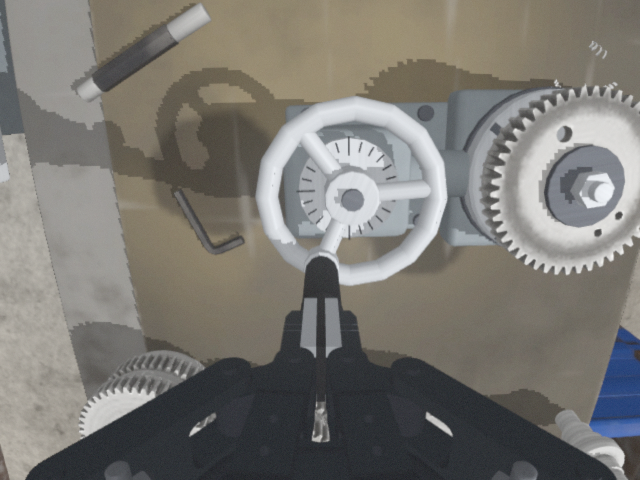

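```bash
python3 - <<'E'
from h import *
c=calibration('wrist');T=np.linalg.inv(c['tool_from_camera'])
for p in ([0,0,0],[0,0,-18.7],[0,-11,-18.7],[0,11,-18.7],[0,-11,0],[0,0,-38]):
    q=T@np.array(p+[1.]);u=c['K']@q[:3];print(p,u[:2]/u[2],q[2])
for n in('side','top'): cv2.imwrite(f"pics/{n}3.png",snapshot(n)[:,:,::-1])
a=cv2.imread('pics/side3.png');cv2.imwrite('pics/side3c.png',cv2.resize(a[200:400,220:480],None,fx=3,fy=3))
E
```

```text
[0, 0, 0] [320.17886927 277.51507558] 198.57905997552652
[0, 0, -18.7] [320.1654352 293.9329656] 180.84898101919237
[0, -11, -18.7] [320.16065102 272.2120043 ] 177.35235743044564
[0, 11, -18.7] [320.17003788 314.82993085] 184.3456046079391
[0, -11, 0] [320.17476069 257.47395375] 195.0824363867798
[0, 0, -38] [320.1484969  314.63340009] 162.55002252415233
```

View pics/side3c.png

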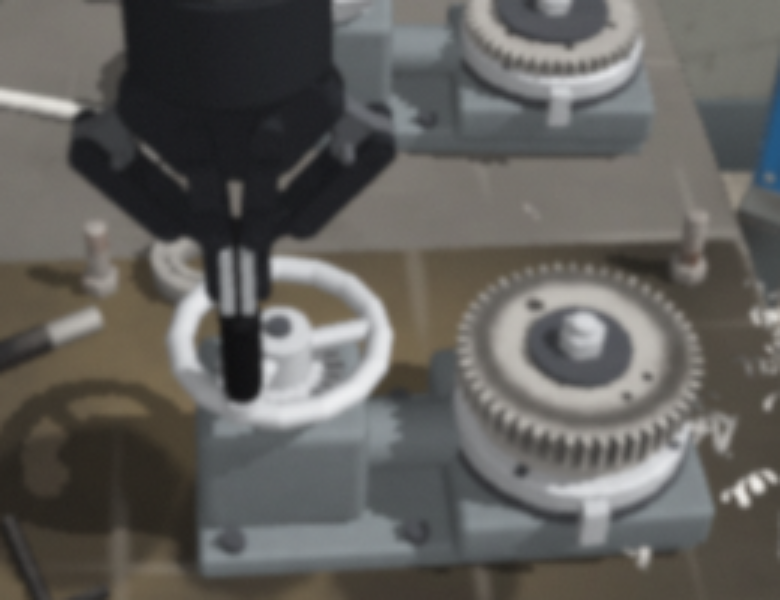

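View pics/top3.png

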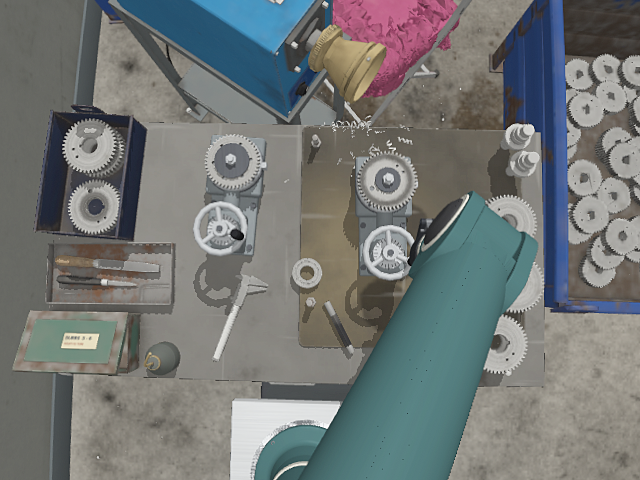

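```bash
python3 - <<'E'
from h import *
for p in ([444,-186,136],[444,-186,155],[444,-186,174],[444,-186,122],[444,-200,136],[462,-146,122]): print(p,proj('side',p),proj('top',p))
c=calibration('side');print(-np.array(c['R']).T@c['t']);c=calibration('top');print(-np.array(c['R']).T@c['t'])
a=cv2.imread('pics/side3.png');cv2.imwrite('pics/side3d.png',cv2.resize(a[270:350,260:360],None,fx=7,fy=7,interpolation=cv2.INTER_NEAREST))
a=cv2.imread('pics/w3.png');cv2.imwrite('pics/w3d.png',cv2.resize(a[230:340,270:380],None,fx=5,fy=5,interpolation=cv2.INTER_NEAREST))
E
```

```text
[444, -186, 136] [301.51927661 322.00948441] [412.63024653 261.98238208]
[444, -186, 155] [301.14341525 311.89685063] [414.68601627 261.56615358]
[444, -186, 174] [300.75605676 301.39452775] [416.83975181 261.12995106]
[444, -186, 122] [301.78910025 329.22240178] [411.17432914 262.27708113]
[444, -200, 136] [301.55487027 330.21706798] [420.29611417 262.17058241]
[462, -146, 122] [314.85122483 306.776754  ] [389.71608181 252.00787643]
[ 455.35365617 -646.61976183  644.77266496]
[407.96556871 -26.87074286 962.34306151]
```

View pics/side3d.png

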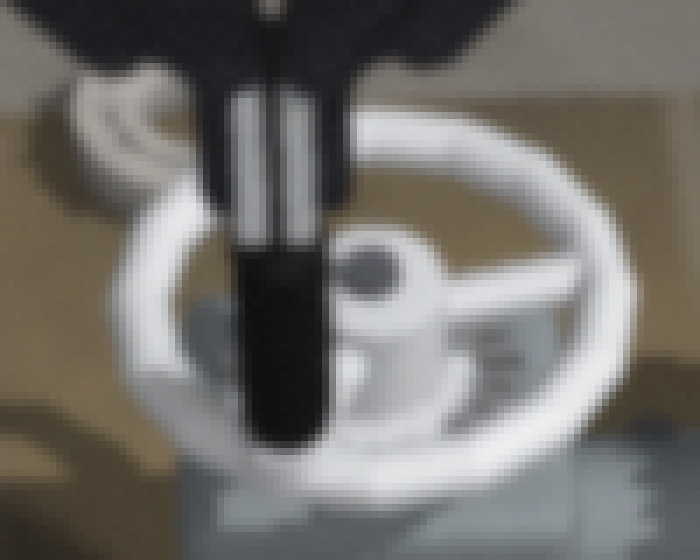

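View pics/w3d.png

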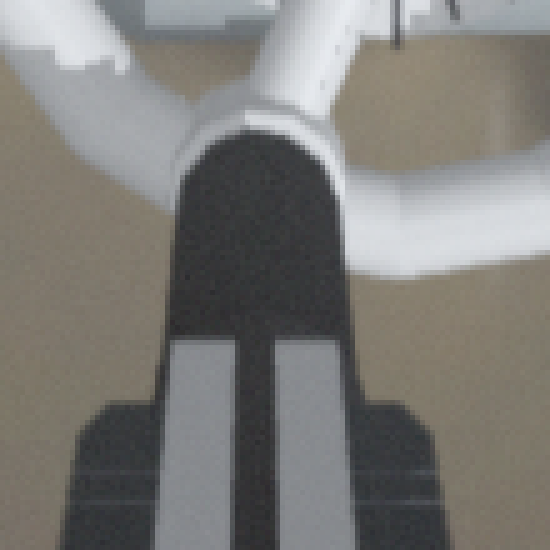

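Call:
{"fn": "send_rows", "kwargs": {"series": [[[255, 0, 0, -0.5, 0, 0, 0], [255, 0, 0, -0.5, 0, 0, 0], [255, 0, 0, 0, 0, 0, 0]]]}}

```text
time: 6.15
tool_pos: [445.3, -186.0, 177.1]
ee_rot: [1.0, -0.0, 0.001, 0.0]
wrist_force: [-0.4, 0.3, -0.9]
opening: -0.0
```

```bash
python3 - <<'E'
from h import *
print(readout.state()['tool_pos'],readout.state()['wrist_force'],readout.state()['opening'])
for n in('side','wrist'): cv2.imwrite(f"pics/{n}4.png",snapshot(n)[:,:,::-1])
a=cv2.imread('pics/side4.png')[220:350,240:370];b=cv2.imread('pics/wrist4.png')[220:350,255:385]
cv2.imwrite('pics/c4.png',cv2.resize(np.hstack([a,b]),None,fx=3,fy=3,interpolation=cv2.INTER_NEAREST))
p=readout.state()['tool_pos'];print(proj('side',p),proj('side',p+[0,0,18.7]),proj('side',p+[0,0,38]))
E
```

```text
[ 445.25953515 -186.02270058  177.08960009] [-0.39292023  0.25740648 -0.9190664 ] -0.015407674273819809
[300.80166647 300.11334302] [300.40960899 289.34113571] [299.99252383 277.78527874]
```

View pics/c4.png

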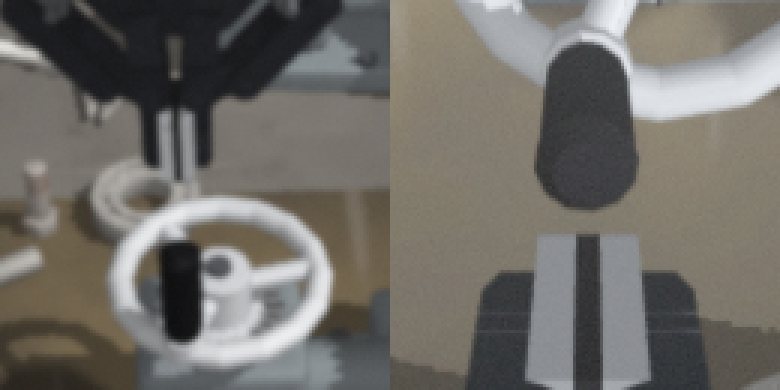

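```bash
python3 - <<'E'
from h import *
c=calibration('wrist');T=np.linalg.inv(c['tool_from_camera'])
for z in range(-50,-20,4):
  r=[]
  for y in(-11,0,11):
    q=T@np.array([0,y,z,1.]);u=c['K']@q[:3];r.append(round((u[1]/u[2]),1))
  print(z,r,[round(proj('side',[445,-186-y,177-z])[1],1) for y in(-11,0,11)])
E
```

```text
-50 [np.float64(304.8), np.float64(330.0), np.float64(354.1)] [np.float64(263.7), np.float64(269.9), np.float64(276.2)]
-46 [np.float64(299.9), np.float64(324.6), np.float64(348.3)] [np.float64(266.2), np.float64(272.4), np.float64(278.7)]
-42 [np.float64(295.3), np.float64(319.5), np.float64(342.7)] [np.float64(268.6), np.float64(274.8), np.float64(281.2)]
-38 [np.float64(290.9), np.float64(314.6), np.float64(337.4)] [np.float64(271.1), np.float64(277.3), np.float64(283.7)]
-34 [np.float64(286.7), np.float64(310.0), np.float64(332.3)] [np.float64(273.5), np.float64(279.7), np.float64(286.1)]
-30 [np.float64(282.6), np.float64(305.5), np.float64(327.5)] [np.float64(275.9), np.float64(282.2), np.float64(288.5)]
-26 [np.float64(278.8), np.float64(301.3), np.float64(322.8)] [np.float64(278.3), np.float64(284.6), np.float64(290.9)]
-22 [np.float64(275.1), np.float64(297.2), np.float64(318.4)] [np.float64(280.7), np.float64(286.9), np.float64(293.3)]
```

Call:
{"fn": "send_rows", "kwargs": {"series": [[[0, 0, 0, 0, 0, 0, 0], [0, 0, 0, 0, 0, 0, 0], [0, 0, 0, 0, 0, 0, 0], [0, 0, 0, 0, 0, 0, 0], [0, 0, 0, 0.3, 0, 0, 0], [0, 0, 0, 0.4, 0, 0, 0], [0, 0, 0, 0.4, 0, 0, 0], [0, 0, 0, 0.4, 0, 0, 0], [0, 0, 0, 0.25, 0, 0, 0], [0, 0, 0, 0.2, 0, 0, 0], [0, 0, 0, 0, 0, 0, 0]]]}}

```text
time: 7.62
tool_pos: [444.0, -185.8, 97.6]
ee_rot: [1.0, -0.0, -0.0, -0.0]
wrist_force: [-0.2, -0.3, 0.9]
opening: 85.3
```

```bash
python3 - <<'E'
from h import *
print(readout.state()['tool_pos'],readout.state()['wrist_force'],readout.state()['opening'])
for n in('side','wrist'): cv2.imwrite(f"pics/{n}5.png",snapshot(n)[:,:,::-1])
a=cv2.imread('pics/side5.png')[200:360,210:400];b=cv2.imread('pics/wrist5.png')[::2,::2][60:220,65:255]
cv2.imwrite('pics/c5.png',cv2.resize(np.hstack([a,b]),None,fx=2,fy=2,interpolation=cv2.INTER_NEAREST))
E
```

```text
[ 443.97088172 -185.79910748   97.64482349] [-0.18205368 -0.2527235   0.87994654] 85.31030538479826
```

View pics/c5.png

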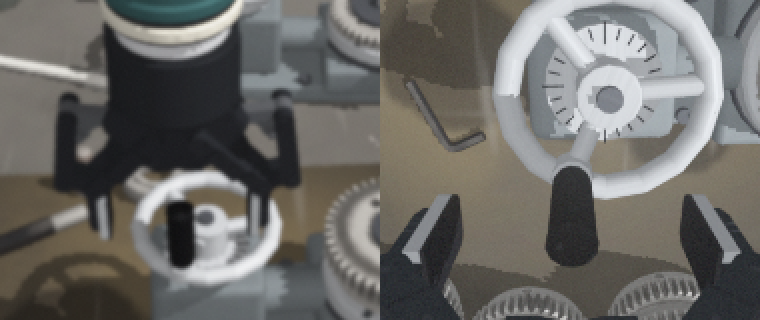

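Call:
{"fn": "send_rows", "kwargs": {"series": [[[150, 0, 0, 0, 0, 0, 0], [255, 0, 0, 0, 0, 0, 0], [255, 0, 0, 0, 0, 0, 0], [255, 0, 0, 0, 0, 0, 0], [255, 0, 0, 0, 0, 0, 0], [255, 0, 0, 0, 0, 0, 0]]]}}

```text
time: 8.48
tool_pos: [444.6, -185.7, 98.4]
ee_rot: [1.0, -0.0, 0.0, -0.0]
wrist_force: [-0.8, 1.4, 5.8]
opening: 17.1
```

```bash
python3 - <<'E'
from h import *
print(readout.state()['tool_pos'],readout.state()['wrist_force'],readout.state()['opening'])
for n in('side','wrist'): cv2.imwrite(f"pics/{n}6.png",snapshot(n)[:,:,::-1])
a=cv2.imread('pics/side6.png')[200:360,210:400];b=cv2.imread('pics/wrist6.png')[::2,::2][60:220,65:255]
cv2.imwrite('pics/c6.png',cv2.resize(np.hstack([a,b]),None,fx=2,fy=2,interpolation=cv2.INTER_NEAREST))
E
```

```text
[ 444.55932649 -185.72755448   98.35204132] [-0.81099082  1.44367022  5.8105494 ] 17.122660036640227
```

View pics/c6.png

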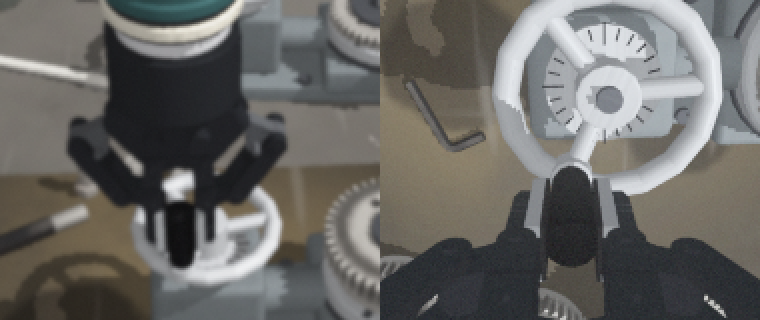

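```bash
python3 - <<'E'
import numpy as np
a=np.radians(-114.6-15*np.arange(25));p=42*np.c_[np.cos(a),np.sin(a)]
P=np.c_[p[:,0]-p[0,0],-(p[:,1]-p[0,1])]/40
Pr=P.round(2);d=np.diff(Pr,axis=0).round(2)
for k,r in enumerate(d):print(k+1,r.tolist(),(p[k+1]+[462,-146]).round(1))
E
```

```text
1 [-0.23, -0.15] [ 435.2 -178.4]
2 [-0.19, -0.2] [ 427.8 -170.3]
3 [-0.13, -0.24] [ 422.6 -160.6]
4 [-0.06, -0.27] [ 420.2 -150. ]
5 [0.01, -0.27] [ 420.6 -139. ]
6 [0.08, -0.26] [ 423.8 -128.5]
7 [0.15, -0.23] [ 429.6 -119.2]
8 [0.2, -0.19] [ 437.7 -111.8]
9 [0.24, -0.13] [ 447.4 -106.6]
10 [0.27, -0.06] [ 458.  -104.2]
11 [0.27, 0.01] [ 469.  -104.6]
12 [0.26, 0.08] [ 479.5 -107.8]
13 [0.24, 0.15] [ 488.8 -113.6]
14 [0.18, 0.2] [ 496.2 -121.7]
15 [0.13, 0.24] [ 501.4 -131.4]
16 [0.06, 0.27] [ 503.8 -142. ]
17 [-0.01, 0.27] [ 503.4 -153. ]
18 [-0.08, 0.26] [ 500.2 -163.5]
19 [-0.14, 0.23] [ 494.4 -172.8]
20 [-0.2, 0.19] [ 486.3 -180.2]
21 [-0.25, 0.13] [ 476.6 -185.4]
22 [-0.26, 0.06] [ 466.  -187.8]
23 [-0.28, -0.01] [ 455.  -187.4]
24 [-0.26, -0.08] [ 444.5 -184.2]
```

Go cautiously for the first 60°, then read the force.

Call:
{"fn": "send_rows", "kwargs": {"series": [[[255, -0.23, -0.15, 0, 0, 0, 0], [255, -0.19, -0.2, 0, 0, 0, 0], [255, 0, 0, 0, 0, 0, 0]]]}}

```text
time: 8.95
tool_pos: [426.3, -170.7, 98.3]
ee_rot: [1.0, -0.0, -0.0, -0.001]
wrist_force: [-2.6, 0.3, 8.1]
opening: 17.1
```

Call:
{"fn": "send_rows", "kwargs": {"series": [[[255, -0.13, -0.24, 0, 0, 0, 0], [255, -0.06, -0.27, 0, 0, 0, 0], [255, 0, 0, 0, 0, 0, 0]]]}}

```text
time: 9.32
tool_pos: [419.0, -149.4, 98.3]
ee_rot: [1.0, 0.0, -0.0, -0.001]
wrist_force: [-2.1, 1.4, 10.8]
opening: 17.2
```

```bash
python3 - <<'E'
from h import *
s=readout.state();print(s['tool_pos'],s['wrist_force'],s['wrist_torque'],s['opening'])
cv2.imwrite("pics/w7.png",snapshot('wrist')[:,:,::-1])
E
```

```text
[ 418.98203741 -149.44821911   98.28605695] [-2.11950155  1.40129648 10.791417  ] [0.28598347 0.37971244 0.03766006] 17.19173525090383
```

View pics/w7.png

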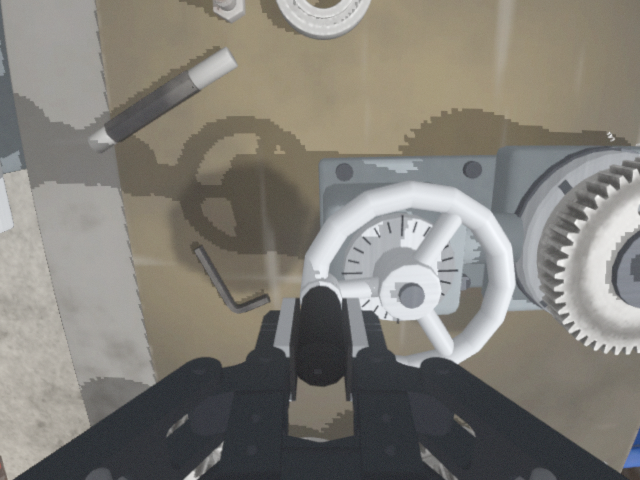

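Call:
{"fn": "send_rows", "kwargs": {"series": [[[255, 0.01, -0.27, 0, 0, 0, 0], [255, 0.08, -0.26, 0, 0, 0, 0], [255, 0.15, -0.23, 0, 0, 0, 0], [255, 0.2, -0.19, 0, 0, 0, 0], [255, 0, 0, 0, 0, 0, 0]]]}}

```text
time: 10.0
tool_pos: [438.0, -111.8, 98.3]
ee_rot: [1.0, 0.001, 0.001, -0.0]
wrist_force: [2.2, 1.2, 5.7]
opening: 17.1
```

Call:
{"fn": "send_rows", "kwargs": {"series": [[[255, 0.24, -0.13, 0, 0, 0, 0], [255, 0.27, -0.06, 0, 0, 0, 0], [255, 0.27, 0.01, 0, 0, 0, 0], [255, 0.26, 0.08, 0, 0, 0, 0], [255, 0, 0, 0, 0, 0, 0]]]}}

```text
time: 10.62
tool_pos: [479.4, -109.2, 98.4]
ee_rot: [1.0, -0.0, 0.0, 0.0]
wrist_force: [1.0, -1.3, 4.5]
opening: 17.3
```

```bash
python3 - <<'E'
from h import *
s=readout.state();print(s['tool_pos'],s['wrist_force'],s['wrist_torque'],s['opening'])
cv2.imwrite("pics/w8.png",snapshot('wrist')[:,:,::-1])
E
```

```text
[ 479.37401518 -109.24402933   98.36202153] [ 1.02565762 -1.25579864  4.47438653] [-0.41344782 -0.31710776  0.03245825] 17.2607785798802
```

View pics/w8.png

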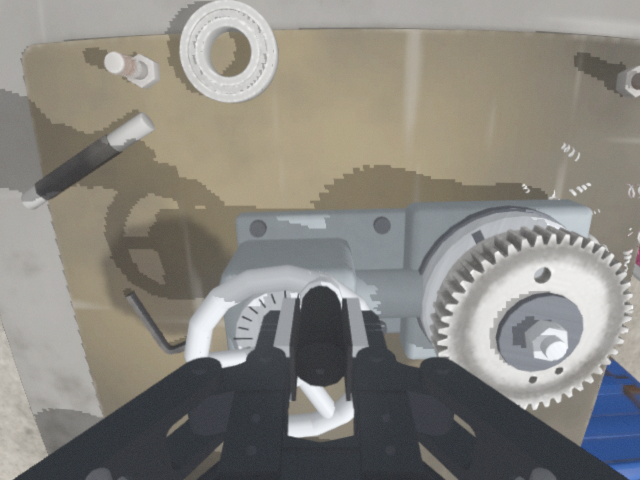

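Call:
{"fn": "send_rows", "kwargs": {"series": [[[255, 0.24, 0.15, 0, 0, 0, 0], [255, 0.18, 0.2, 0, 0, 0, 0], [255, 0.13, 0.24, 0, 0, 0, 0], [255, 0.06, 0.27, 0, 0, 0, 0], [255, -0.01, 0.27, 0, 0, 0, 0], [255, -0.08, 0.26, 0, 0, 0, 0], [255, 0, 0, 0, 0, 0, 0]]]}}

```text
time: 11.55
tool_pos: [499.0, -164.7, 98.4]
ee_rot: [1.0, -0.001, -0.0, -0.0]
wrist_force: [-1.1, -1.5, 6.7]
opening: 17.5
```

Call:
{"fn": "send_rows", "kwargs": {"series": [[[255, -0.14, 0.23, 0, 0, 0, 0], [255, -0.2, 0.19, 0, 0, 0, 0], [255, -0.25, 0.13, 0, 0, 0, 0], [255, -0.26, 0.06, 0, 0, 0, 0], [255, -0.28, -0.01, 0, 0, 0, 0], [255, -0.26, -0.08, 0, 0, 0, 0], [255, 0, 0, 0, 0, 0, 0]]]}}

```text
time: 12.42
tool_pos: [442.7, -184.8, 98.3]
ee_rot: [1.0, -0.0, -0.001, -0.001]
wrist_force: [-1.1, 1.6, 10.2]
opening: 17.1
```

```bash
python3 - <<'E'
from h import *
s=readout.state();print(s['time'],s['tool_pos'],s['wrist_force'],s['wrist_torque'],s['opening'])
cv2.imwrite("pics/w9.png",snapshot('wrist')[:,:,::-1])
E
```

```text
12.425 [ 442.71351277 -184.84111631   98.28477929] [-1.07988226  1.5683632  10.20921628] [0.22629186 0.29381754 0.04048216] 17.094958494038263
```

View pics/w9.png

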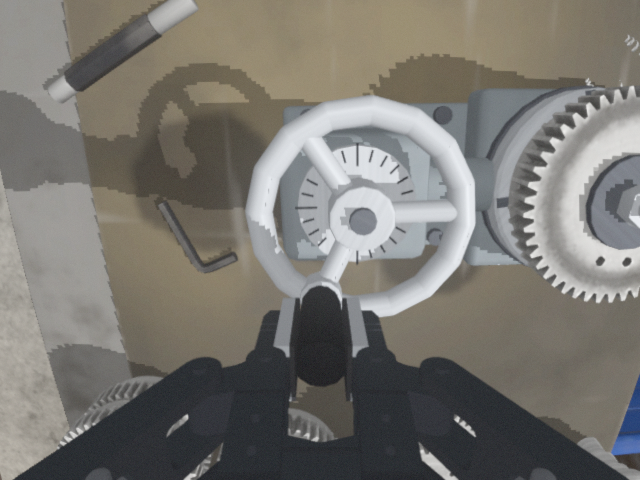

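First turn is done, with the gear indexed by an eighth (slot hole moved). The second turn repeats the same numbers.

Call:
{"fn": "send_rows", "kwargs": {"series": [[[255, -0.23, -0.15, 0, 0, 0, 0], [255, -0.19, -0.2, 0, 0, 0, 0], [255, -0.13, -0.24, 0, 0, 0, 0], [255, -0.06, -0.27, 0, 0, 0, 0], [255, 0.01, -0.27, 0, 0, 0, 0], [255, 0.08, -0.26, 0, 0, 0, 0], [255, 0, 0, 0, 0, 0, 0]]]}}

```text
time: 13.35
tool_pos: [423.0, -128.9, 98.3]
ee_rot: [1.0, 0.0, -0.0, -0.001]
wrist_force: [1.1, 2.1, 9.0]
opening: 17.0
```

Call:
{"fn": "send_rows", "kwargs": {"series": [[[255, 0.15, -0.23, 0, 0, 0, 0], [255, 0.2, -0.19, 0, 0, 0, 0], [255, 0.24, -0.13, 0, 0, 0, 0], [255, 0.27, -0.06, 0, 0, 0, 0], [255, 0.27, 0.01, 0, 0, 0, 0], [255, 0.26, 0.08, 0, 0, 0, 0], [255, 0, 0, 0, 0, 0, 0]]]}}

```text
time: 14.22
tool_pos: [479.3, -109.2, 98.3]
ee_rot: [1.0, -0.0, 0.0, 0.0]
wrist_force: [2.2, -0.4, 6.0]
opening: 17.2
```

Call:
{"fn": "send_rows", "kwargs": {"series": [[[255, 0.24, 0.15, 0, 0, 0, 0], [255, 0.18, 0.2, 0, 0, 0, 0], [255, 0.13, 0.24, 0, 0, 0, 0], [255, 0.06, 0.27, 0, 0, 0, 0], [255, -0.01, 0.27, 0, 0, 0, 0], [255, -0.08, 0.26, 0, 0, 0, 0], [255, 0, 0, 0, 0, 0, 0]]]}}

```text
time: 15.1
tool_pos: [498.5, -165.7, 98.3]
ee_rot: [1.0, -0.001, -0.0, 0.0]
wrist_force: [-0.8, -1.6, 7.4]
opening: 17.2
```

Call:
{"fn": "send_rows", "kwargs": {"series": [[[255, -0.14, 0.23, 0, 0, 0, 0], [255, -0.2, 0.19, 0, 0, 0, 0], [255, -0.25, 0.13, 0, 0, 0, 0], [255, -0.26, 0.06, 0, 0, 0, 0], [255, -0.28, -0.01, 0, 0, 0, 0], [255, -0.24, -0.08, 0, 0, 0, 0], [255, 0, 0, 0, 0, 0, 0]]]}}

```text
time: 15.98
tool_pos: [443.3, -185.1, 98.3]
ee_rot: [1.0, -0.0, -0.001, -0.001]
wrist_force: [-2.7, 0.5, 11.4]
opening: 17.1
```

```bash
python3 - <<'E'
from h import *
s=readout.state();print(s['time'],s['tool_pos'],s['wrist_force'],s['wrist_torque'],s['opening'])
cv2.imwrite("pics/w10.png",snapshot('wrist')[:,:,::-1])
E
```

```text
15.975 [ 443.28035924 -185.0736074    98.29107878] [-2.71074638  0.45714363 11.43820039] [0.00255872 0.39781273 0.05489158] 17.138411242402892
```

View pics/w10.png

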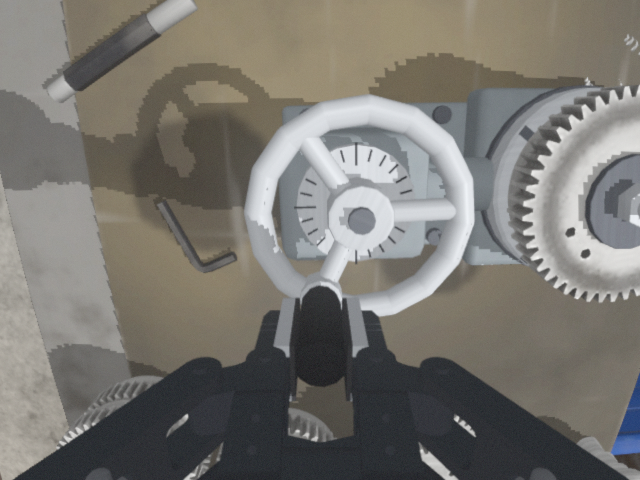

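Second turn is done and the handle is back at its start (about 1 mm off in x). Next I open the gripper and lift clear.

Call:
{"fn": "send_rows", "kwargs": {"series": [[[0, 0, 0, 0, 0, 0, 0], [0, 0, 0, 0, 0, 0, 0], [0, 0, 0, 0, 0, 0, 0], [0, 0, 0, 0, 0, 0, 0], [0, 0, 0, 0, 0, 0, 0], [0, 0, 0, -0.4, 0, 0, 0], [0, 0, 0, -0.7, 0, 0, 0], [0, 0, 0, -1, 0, 0, 0], [0, 0, 0, -1, 0, 0, 0], [0, 0, 0, -0.5, 0, 0, 0], [0, 0, 0, 0, 0, 0, 0], [0, 0, 0, 0, 0, 0, 0]]]}}

```text
time: 17.52
tool_pos: [444.6, -185.5, 241.7]
ee_rot: [1.0, -0.0, -0.0, -0.0]
wrist_force: [-0.2, 0.3, 0.4]
opening: 85.4
```

```bash
python3 - <<'E'
from h import *
s=readout.state();P=s['tool_pos'];Q=s['ee_rot'];print(s['time'],P,s['wrist_force'],s['opening'])
for n in('side','top','wrist'): cv2.imwrite(f"pics/{n}11.png",snapshot(n)[:,:,::-1])
a=cv2.imread('pics/side11.png');print('side handle',black(a,(285,290,315,340)),'was 299.6,316.05; ring',black(a,(312,160,332,200)))
t=cv2.imread('pics/top11.png');print('top ring',black(t,(225,225,250,250)),'was 237.7,235.06')
cv2.imwrite('pics/c11.png',np.hstack([a[140:400,180:480],cv2.resize(cv2.imread('pics/wrist11.png'),(347,260))]))
E
```

```text
17.525 [ 444.60408811 -185.5173307   241.72927153] [-0.20538705  0.27625321  0.44179479] 85.44044581069046
side handle (array([298.70505618, 315.93820225]), array([293, 301,  13,  32, 356])) was 299.6,316.05; ring (array([322.38922156, 174.05988024]), array([312, 160,  20,  34, 501]))
top ring (array([237.82608696, 235.04347826]), array([231, 230,  13,  10,  69])) was 237.7,235.06
```

View pics/c11.png

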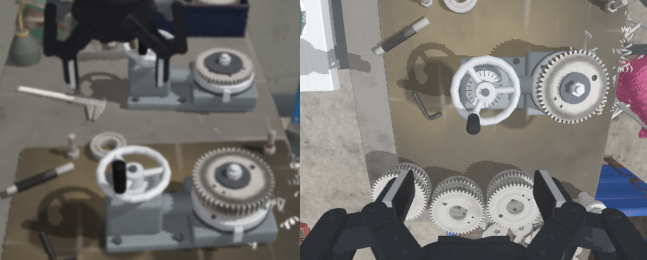

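```bash
python3 -c "
from cell import manip;print(manip.job_done())"
```

```text
the job is handed in; nothing more can be done
None
```

I gave the cluster gear's handwheel two full turns clockwise by its crank handle, then let go and lifted clear. The job was handed in at about 17.7 s of the 48 s allowed.

- **Handle position:** after release it is back at its starting place. It shows 0.9 px from where it was in the side view, roughly 1–2 mm, against the 21.7 mm limit. The pictures show the gear advancing between the start and the end of each turn.
- **Forces and contact:** the wrist force read at the end of each move never exceeded about 12 N. The gripper now stands open, well above the machine, with the wrist force near zero.
- **Other machine:** the ring gear's handle shows no movement in the top view, within about 0.1 px. Its side-view check was disturbed by the gripper appearing in that picture, so I rely on the top view.

**What disagreed:**
- **First grasp:** it closed on nothing. The cameras showed the real fingertips about 43 mm short of the stated TCP, so they were just above the handle. I lifted, reopened, went about 38 mm lower than the first try and gripped correctly, with an opening of 17.1 mm on the 18 mm sleeve.
- **Measured radius:** the handle-to-axis distance measured between 42.5 and 44.3 mm, against the stated 42 mm. I turned on 42 mm.

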